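# Cover the sample pots with their lids

### The job

Four white sample pots stand open on the bench, a large and a small round one and a large and a small square one, with their four steel lids lying among them. Put each lid on the pot of its own shape and size, seated flat in the mouth all round, the square ones lined up with the sides of their pots. Leave the pots standing where they are, and let go of everything.

Things in the scene. Friction and masses are not known exactly. Their poses are not given: they have to be found in the camera images.
- large_round_pot: the large round sample pot, loose: white plastic, open at the top, 76 mm across outside, 55 mm high, walls 4 mm thick, mouth 68 mm wide. Origin: centre of its underside, z up.
- large_round_lid_center (a point): centre of the steel lid of the large round pot, 18.5 mm above its underside and below its top. From below: round plug 52 mm wide, 8 mm deep (8 mm play in the mouth); round plate 5 mm thick, 84 mm across; black knob 18 mm across, 24 mm high. Starts right way up, standing on its plug. Seated, the plate lies on the rim and this point is 65.5 mm above the pot's underside.
- small_round_pot: the small round sample pot, loose: white plastic, open at the top, 54 mm across outside, 45 mm high, walls 4 mm thick, mouth 46 mm wide. Origin: centre of its underside, z up.
- small_round_lid_center (a point): centre of the steel lid of the small round pot, 18.5 mm above its underside and below its top. From below: round plug 30 mm wide, 8 mm deep (8 mm play in the mouth); round plate 5 mm thick, 62 mm across; black knob 18 mm across, 24 mm high. Starts right way up, standing on its plug. Seated, the plate lies on the rim and this point is 55.5 mm above the pot's underside.
- large_square_pot: the large square sample pot, loose: white plastic, open at the top, 76 x 76 mm outside, 55 mm high, walls 4 mm thick, mouth 68 mm wide. Origin: centre of its underside, z up; its x and y axes run along its sides.
- large_square_lid_center (a point): centre of the steel lid of the large square pot, 18.5 mm above its underside and below its top. From below: square plug 52 mm wide, 8 mm deep (8 mm play in the mouth); square plate 5 mm thick, 84 x 84 mm; black bar grip 36 (x) x 14 (y) mm, 24 mm high. Starts right way up, standing on its plug. Seated, the plate lies on the rim and this point is 65.5 mm above the pot's underside; its x and y axes run along its sides.
- small_square_pot: the small square sample pot, loose: white plastic, open at the top, 54 x 54 mm outside, 45 mm high, walls 4 mm thick, mouth 46 mm wide. Origin: centre of its underside, z up; its x and y axes run along its sides.
- small_square_lid_center (a point): centre of the steel lid of the small square pot, 18.5 mm above its underside and below its top. From below: square plug 30 mm wide, 8 mm deep (8 mm play in the mouth); square plate 5 mm thick, 62 x 62 mm; black bar grip 36 (x) x 14 (y) mm, 24 mm high. Starts right way up, standing on its plug. Seated, the plate lies on the rim and this point is 55.5 mm above the pot's underside; its x and y axes run along its sides.
Not all that is in view belongs to the job. Leave any turquoise look-alike of the part that bears large_round_lid_center alone. Leave any yellow look-alike of the part that bears small_square_lid_center alone.

How it is judged:
By the outcome, as a careful person would: the job done as asked, in the order asked, and still so for the second after the job is handed in, with the robot touching nothing.
It also fails if it takes over 136 s, if anything falls off the work surface, if the arm or the gripper's body presses on something with over 40 N, if the wrist force passes 120 N, or if a joint passes its speed limit or range.

### The arm

A 6-joint arm with a two-finger parallel gripper is mounted at the origin on a cart in front of the work surface, level with it; the furniture and walls round the work are solid. World frame = base frame: x ahead of the robot, y to its left, z up, the work surface at z = 0. Lengths are in mm, angles in rad, forces in N, time in s.
With the tool pointing down it reaches from about 350 to 850 mm from the base axis. Payload 8.1 kg.
Tool frame: the origin (TCP) lies between the finger pads; the fingertips stand 8 mm ahead of it and the grasp point (between the pads) lies 11 mm behind it; z points along the fingers, y is the line along which they close (so a half turn about z gives the same grasp; the last joint's range is limited). The gripper opens to 85 mm and grips with 20 to 120 N. Pads are 22 mm wide; open, the fingers measure 114 mm over their backs; the gripper's body (76 mm by 85 mm) begins 54 mm behind the grasp point. The pads swing forward as they close: fully open they stand 13 mm farther back than shut.
Start: joints at [1.121, 0.13, 1.488, -0, 1.523, -0.085], TCP at [214.036, 560.53, 239.292] pointing down, gripper open.
Joint ranges: [-2.96, 2.96], [-0.89, 2.26], [0.02, 2.5], [-1.34, 4.48], [0, 2.73], [-2.66, 2.66]. Speed limits (rad/s): [2.39, 2.39, 2.79, 3.14, 3.14, 3.14].

### API

Orientations are given as a unit quaternion [w, x, y, z].
In Python, from plant import telemetry, eyes, close_job gives the robot as it stands.
- The arm moves only by the tool servo_tool, never from a script. Its argument "rows" is a list of rows, each a list of 4 numbers: the shift along the tool's x, y, z in m, then the turn about the tool's z in rad. In form: [[x, y, z, twist], ...]. A call has 1 to 20 rows; each row shifts and turns the commanded pose from where the row before left it, along the tool's axes as they then stand; what a row does not reach is not made up. A row lasts 1/12 s, in which the tool goes at most 41.7 mm and 7.16 degrees, less where a joint would pass 70% of its speed; a pose out of reach is approached as far as the arm can. A call is refused whole if a number of a shift passes 0.0417 or a number of a turn 0.125, either way. A call with a gripper value outside its range is refused whole. "grip" is the gripper's target within -1 to 1 (shut at 1, half-way at 0, fully open at -1), set as the call begins (left out, the last holds). The fingers move at their own pace and stop on an object; "newtons" is the grip in N (left out, the last holds). Time passes only in rows, so rows that do not move let the fingers close. It gives the time, the measured TCP pose, the force, the opening and the grip force at its end, in the units of the state.
- telemetry.get_state(): the state, without advancing time (a new reading comes with each control period).
- eyes.camera(name): name is "scene" or "top" or "wrist"; returns the picture (480x640x3 uint8, blue, green, red); there is no depth.
- eyes.get_calibration(name): a dict with "camera_matrix" (3x3 intrinsics, pixels), "R" (3x3) and "t" (3): a world point X has camera coordinates R X + t. Camera axes: x right, y down, z forward; pixel columns grow to the right and rows downward; lengths in mm; the calibration is good to about 2 mm. A picture is of the moment at which its call begins: read the wrist's pose just before it. get_calibration takes no time and is no camera call; for the wrist camera it gives the pose at the moment of the call.
- close_job(): hands the job in; it is judged then, once.
Trained networks look in the newest picture that a camera, given by its name, has taken for a name from the list of things; names that differ only in an ending like _2 or _b are one class to them, and where a whole thing is asked for, a point or a joint stands for the part that bears it (a point fixed in the world has none). Each returns a list of dicts, best first, with "conf" (0 to 1); they miss things now and then, are a little off and sometimes report something else, mostly with a low value. They report only what shows in the picture. A call takes as long as a camera call. They do not tell look-alikes from the thing itself.
- eyes.regions_of(target, camera): "region" (480x640 bool, what is visible of it) and "xy" ([column, row] in pixels, amid what is visible of it).
- eyes.place_of(target, camera): "xy" ([column, row] in pixels: a listed point, or the origin of a listed thing).
The state is a dict: "clock": time; "joints": joint angles; "joint_velocities": joint speeds; "effort": joint torques, N m; "position": TCP position; "ee_rot": TCP orientation; "contact_force": force on the tool from outside, world axes, zero at the start; "wrist_torque": the same for the moment, N m; "finger_gap": opening from 0.0 (shut) to 1.0 (fully open); "grip_force": force on a finger pad.
Only numpy, scipy, OpenCV 4.12 (cv2) and the standard library are available. Lean on these libraries where they do the work, as an engineer would, in place of code of your own. Each camera call takes 0.05 s, during which the arm holds its last target. There are 200 camera calls.

## Working session

There is one attempt and no reset: what is moved stays moved. The work goes in short steps, Python scripts to look and compute and a tool call to move; the robot and the scene stay as the last step left them, time stands still between calls to the robot, and variables do not carry over. Pictures are saved under pics/ and viewed, at most 14 in all, crops included, and the job is handed in when it is done.

Besides the shell and the picture viewer there is one more tool, called after "Emit:" as name([rows], argument=value, ...), one row to a line, values as JSON. servo_tool: Moves the arm, as the interface text tells. Its arguments: {"type":"object","properties":{"rows":{"type":"array"},"grip":{"type":"number"},"newtons":{"type":"number"}},"required":["rows"]}

```bash
mkdir -p pics; ls; cat > h.py <<'E'
import numpy as np,cv2
from plant import telemetry,eyes,close_job
N=["large_round","small_round","large_square","small_square"]
def ray(cam,px,z,c=None):
    c=c or eyes.get_calibration(cam)
    K=np.array(c["camera_matrix"]);R=np.array(c["R"]);t=np.array(c["t"]).ravel()
    d=R.T@np.linalg.solve(K,[px[0],px[1],1]);o=-R.T@t
    return o+d*(z-o[2])/d[2]
E
python3 - <<'E'
from h import *
s=telemetry.get_state();print(s)
for c in["top","scene"]:
    im=eyes.camera(c);cv2.imwrite(f"pics/{c}0.png",im)
    for n in N:
        h=55 if "large" in n else 45
        for t,z in((n+"_pot",0),(n+"_lid_center",18.5)):
            print(c,t,[(np.round(p["xy"]).tolist(),round(p["conf"],2),np.round(ray(c,p["xy"],z)[:2]).tolist()) for p in eyes.place_of(t,c)[:4]])
E
```

```text
pics
{'clock': 0.0, 'joints': array([ 1.12058937e+00,  1.31165971e-01,  1.48926867e+00, -2.20193277e-06,
        1.52302173e+00, -8.54234284e-02]), 'joint_velocities': array([-0.00038048, -0.00016472, -0.00049142, -0.00085401, -0.00085605,
        0.00041172]), 'effort': array([ 5.42020134e-04, -5.69382405e+01, -5.00562286e+01, -2.60249553e-04,
        1.43682034e-02,  3.41125690e-05]), 'position': array([213.80627409, 560.03712161, 238.24738568]), 'ee_rot': array([-2.45532858e-04,  1.81382049e-01,  9.83412266e-01, -8.98930457e-04]), 'contact_force': array([ 0.0594991 ,  0.35521707, -0.23135193]), 'wrist_torque': array([-0.02065429,  0.00523677, -0.02652978]), 'grip_force': 0.0, 'finger_gap': 0.9991645338940723}
top large_round_pot [([320.0, 219.0], 0.93, [595.0, 41.0]), ([263.0, 223.0], 0.49, [590.0, 198.0]), ([326.0, 270.0], 0.34, [455.0, 30.0])]
top large_round_lid_center [([374.0, 214.0], 0.88, [599.0, -104.0]), ([394.0, 163.0], 0.76, [745.0, -168.0])]
top small_round_pot [([449.0, 264.0], 0.71, [458.0, -303.0])]
top small_round_lid_center [([321.0, 220.0], 0.48, [587.0, 40.0])]

[... 301 characters left out ...]
)]
scene large_round_pot [([345.0, 253.0], 0.67, [588.0, 39.0])]
scene large_round_lid_center [([385.0, 268.0], 0.63, [599.0, -112.0]), ([430.0, 259.0], 0.56, [727.0, -156.0])]
scene small_round_pot [([394.0, 328.0], 0.88, [454.0, -295.0])]
scene small_round_lid_center [([312.0, 266.0], 0.56, [453.0, 15.0])]
scene large_square_pot [([346.0, 298.0], 0.81, [446.0, -131.0]), ([385.0, 265.0], 0.55, [630.0, -81.0])]
scene large_square_lid_center [([266.0, 242.0], 0.98, [432.0, 204.0])]
scene small_square_pot [([433.0, 305.0], 0.97, [594.0, -289.0]), ([312.0, 224.0], 0.31, [621.0, 236.0])]
scene small_square_lid_center [([313.0, 226.0], 0.7, [595.0, 198.0]), ([196.0, 222.0], 0.65, [334.0, 444.0])]
```

```bash
python3 - <<'E'
import cv2
im=cv2.imread("pics/top0.png");cv2.imwrite("pics/top0c.png",cv2.resize(im[130:350,140:480],None,fx=2.35,fy=2.35,interpolation=cv2.INTER_CUBIC))
E
```

```text
(no output)
```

View pics/top0c.png

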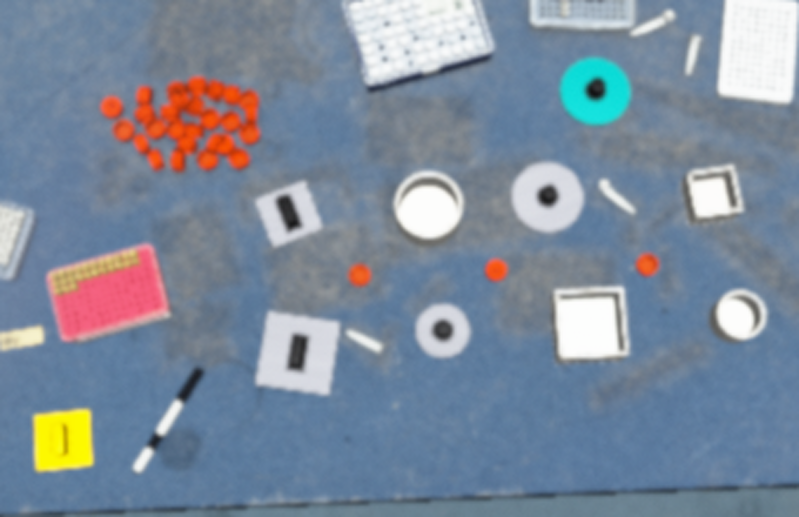

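View pics/scene0.png

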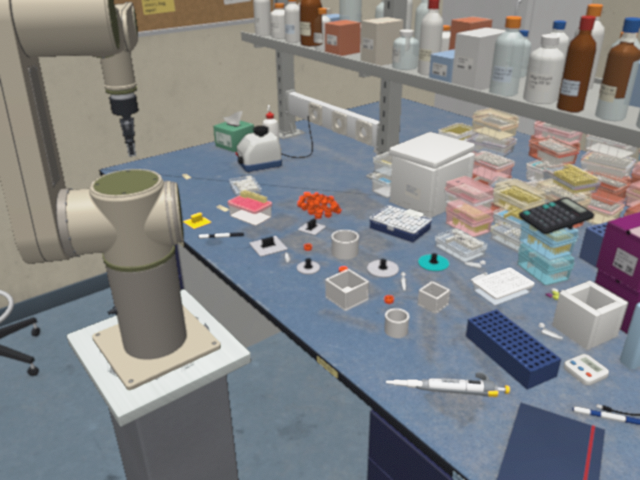

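The top picture shows these candidates:
- **Large round lid:** steel at about (373,213), turquoise look-alike at (393,168). I choose the steel one.
- **Small square lid:** steel at (263,221), yellow look-alike at (167,316). I choose the steel one.
- **Large square lid:** only one, at (266,280).
- **Small round lid:** only one, at (328,270). The networks mistook the pot for it in the top view.
- **Pots:** large round (322,217), large square (391,267), small square (443,212), small round (455,264).

Next I'll find a pose for a close look with the wrist camera.

```bash
cat >> h.py <<'E'
from scipy.spatial.transform import Rotation as Ro
def pose():
    s=telemetry.get_state();q=s["ee_rot"];R=Ro.from_quat([q[1],q[2],q[3],q[0]]).as_matrix()
    return s,R
def plan(x,y,z,yaw=None):
    """shift in tool axes (m) after twisting first to yaw (angle of tool x in world, mod pi)"""
    s,R=pose();cur=np.arctan2(R[1,0],R[0,0]);tw=0
    if yaw is not None:
        c=[]
        for k in range(-3,4):
            w=-(yaw+k*np.pi-cur)  # twist about tool z(down)
            j6=s["joints"][5]+w+(np.arctan2(y,x)-s["joints"][0])
            if abs(j6)<2.4 and abs(s["joints"][5]+w)<2.55: c.append(w)
        tw=min(c,key=abs)
    Rn=R@Ro.from_euler("z",tw).as_matrix()
    d=Rn.T@(np.array([x,y,z])-s["position"])/1000
    n=int(np.ceil(np.linalg.norm(d[:2])/.0400)) 
    print("pos",s["position"].round(1),"yaw",round(cur,3),"j6",s["joints"][5].round(2),"gap",round(s["finger_gap"],3),"t",round(s["clock"],2))
    print("twist %.4f = %d x %.4f; shift %s, n=%d -> %s"%(tw,max(1,int(np.ceil(abs(tw)/.115))),tw/max(1,np.ceil(abs(tw)/.115)),d.round(4),n,(d/max(n,1)).round(4)))
E
python3 - <<'E'
from h import *
c=eyes.get_calibration("wrist");print(c)
s,R=pose();Rc=np.array(c["R"]);o=-Rc.T@np.array(c["t"]).ravel()
print("cam in tool",R.T@(o-s["position"]),"\n",R.T@Rc.T)
for x,y,z,yaw in((520,110,330,None),(520,110,330,np.pi/2)): plan(x,y,z,yaw)
E
```

```text
{'camera_matrix': array([[384.69607852,   0.        , 323.06871163],
       [  0.        , 384.69607852, 233.46365134],
       [  0.        ,   0.        ,   1.        ]]), 'R': array([[ 3.58146439e-01,  9.33665173e-01,  6.87734542e-04],
       [ 8.82975423e-01, -3.38941480e-01,  3.24766186e-01],
       [ 3.03455979e-01, -1.15706600e-01, -9.45794085e-01]]), 't': array([-600.7896554,  -42.4329113,  380.56861  ])}
cam in tool [  82.559054      0.62416762 -134.81506342] 
 [[-1.48510254e-03 -9.45798168e-01 -3.24751628e-01]
 [ 9.99998707e-01 -1.60512410e-03  1.01686343e-04]
 [-6.17441420e-04 -3.24751057e-01  9.45799328e-01]]
pos [214.1 560.6 239.3] yaw 2.777 j6 -0.09 gap 1.002 t 0.9
twist 0.0000 = 1 x 0.0000; shift [-0.4465 -0.3118 -0.0907], n=14 -> [-0.0319 -0.0223 -0.0065]
pos [214.1 560.6 239.3] yaw 2.777 j6 -0.09 gap 1.002 t 0.9
twist 1.2060 = 11 x 0.1096; shift [-0.4506  0.3059 -0.0907], n=14 -> [-0.0322  0.0219 -0.0065]
```

```bash
python3 - <<'E'
from h import *
plan(440,-50,320,np.pi)
E
```

```text
pos [214.1 560.6 239.3] yaw 2.777 j6 -0.09 gap 1.002 t 0.9
twist -0.3648 = 4 x -0.0912; shift [-0.2259 -0.6106 -0.0807], n=17 -> [-0.0133 -0.0359 -0.0047]
```

Emit:
servo_tool([
  [0,0,-0.01,-0.1216],
  [0,0,-0.01,-0.1216],
  [0,0,-0.01,-0.1216],
  [-0.0133,-0.0359,-0.003,0],
  [-0.0133,-0.0359,-0.003,0],
  [-0.0133,-0.0359,-0.003,0],
  [-0.0133,-0.0359,-0.003,0],
  [-0.0133,-0.0359,-0.003,0],
  [-0.0133,-0.0359,-0.003,0],
  [-0.0133,-0.0359,-0.003,0],
  [-0.0133,-0.0359,-0.003,0],
  [-0.0133,-0.0359,-0.003,0],
  [-0.0133,-0.0359,-0.003,0],
  [-0.0133,-0.0359,-0.003,0],
  [-0.0133,-0.0359,-0.003,0],
  [-0.0133,-0.0359,-0.003,0],
  [-0.0133,-0.0359,-0.003,0],
  [-0.0133,-0.0359,-0.003,0],
  [-0.0133,-0.0359,-0.003,0],
  [-0.0133,-0.0359,-0.003,0],
])

```text
clock: 2.57
position: [440.4, -51.9, 320.8]
ee_rot: [0.001, 0.0, 1.0, -0.0]
contact_force: [0.3, 0.4, 0.6]
finger_gap: 0.998
grip_force: 0.0
```

```bash
cat >> h.py <<'E'
def look(tag,names=None):
    c=eyes.get_calibration("wrist");im=eyes.camera("wrist");cv2.imwrite(f"pics/{tag}.png",im);out={}
    for n in names or [a+b for a in N for b in("_pot","_lid_center")]:
        z=18.5 if "lid" in n else 0
        r=[(np.round(p["xy"]).tolist(),round(p["conf"],2),np.round(ray("wrist",p["xy"],z,c)[:2],1).tolist()) for p in eyes.place_of(n,"wrist")[:3]]
        print(n,r)
    return im,c
E
python3 - <<'E'
from h import *
print(pose()[0]["position"])
import time
look("w1")
E
```

```text
[440.39842729 -51.85115071 320.79664729]
large_round_pot [([393.0, 288.0], 0.77, [590.9, 40.8])]
large_round_lid_center [([282.0, 305.0], 0.78, [605.8, -104.0]), ([243.0, 388.0], 0.71, [736.0, -164.0])]
small_round_pot [([114.0, 182.0], 0.82, [449.5, -302.3])]
small_round_lid_center [([393.0, 183.0], 0.87, [447.2, 28.9])]
large_square_pot [([253.0, 179.0], 0.6, [446.3, -135.3])]
large_square_lid_center [([540.0, 171.0], 0.86, [433.4, 195.0]), ([391.0, 290.0], 0.68, [585.0, 34.2])]
small_square_pot [([141.0, 291.0], 0.6, [594.4, -292.2])]
small_square_lid_center [([522.0, 298.0], 0.57, [596.1, 202.6])]
```

View pics/w1.png

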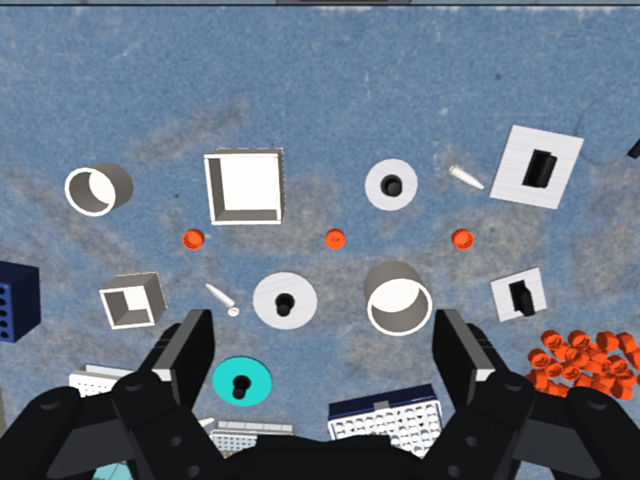

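The wrist view shows all eight parts:

| Part | Lid (px) | Pot (px) |
|---|---|---|
| Large round | (285,300) | (397,300) |
| Small round | (392,184) | (97,187) |
| Large square | (537,167) | (244,187) |
| Small square | (519,293) | (130,302) |

The turquoise look-alike is at (242,382). Now I'll fit the outlines on their known height planes.

```bash
cat >> h.py <<'E'
def fit(im,c,name,px,r=55,vmin=None):
    pot="pot" in name; big="large" in name; z=(55 if big else 45) if pot else 13
    hsv=cv2.cvtColor(im,cv2.COLOR_BGR2HSV)
    v=vmin or (215 if pot else 165)
    m=((hsv[...,1]<45)&(hsv[...,2]>v)).astype(np.uint8)
    roi=np.zeros_like(m);cv2.circle(roi,tuple(int(a) for a in px),r,1,-1);m&=roi
    n,l,st,_=cv2.connectedComponentsWithStats(m,connectivity=8)
    k=1+np.argmax(st[1:,4]);pts=np.argwhere(l==k)[:,::-1].astype(np.float32)
    h=cv2.convexHull(pts)[:,0]
    if pot: h=cv2.convexHull(pts)[:,0]
    w=np.array([ray("wrist",p,z,c)[:2] for p in h]).astype(np.float32)
    if "round" in name:
        A=np.c_[2*w,np.ones(len(w))];s=np.linalg.lstsq(A,(w**2).sum(1),rcond=None)[0]
        R=np.sqrt(s[2]+s[0]**2+s[1]**2);print(name,"c",s[:2].round(1),"dia",round(2*R,1),"rms",np.std(np.hypot(*(w-s[:2]).T)).round(2));return s[:2],0
    (cx,cy),(a,b),ang=cv2.minAreaRect(w)
    print(name,"c",round(cx,1),round(cy,1),"size",round(a,1),round(b,1),"ang",round(ang,1));return np.array([cx,cy]),ang
E
python3 - <<'E'
from h import *
im=cv2.imread("pics/w1.png");c=eyes.get_calibration("wrist")
for n,p in dict(large_round_lid=(285,300),large_round_pot=(397,303),small_round_lid=(392,184),small_round_pot=(92,190),large_square_lid=(537,167),large_square_pot=(244,187),small_square_lid=(519,293),small_square_pot=(130,305)).items():
    fit(im,c,n,p,60 if"large" in n else 38)
    if "square_lid" in n: # grip bar axis
        v=cv2.cvtColor(im,cv2.COLOR_BGR2GRAY);m=np.zeros_like(v);cv2.circle(m,p,28,255,-1);pts=np.argwhere((v<40)&(m>0))[:,::-1]
        w=np.array([ray("wrist",q,37,c)[:2] for q in pts]).astype(np.float32);print("bar",cv2.minAreaRect(w))
E
```

```text
large_round_lid c [602.5 -98. ] dia 83.8 rms 0.19
large_round_pot c [587.5  41.6] dia 75.3 rms 0.16
small_round_lid c [449.8  30.7] dia 61.9 rms 0.17
small_round_pot c [ 451.1 -301.9] dia 53.1 rms 0.18
large_square_lid c 430.3 195.7 size 84.6 84.0 ang 79.6
bar ((427.27783203125, 187.2871551513672), (25.452455520629883, 37.2969856262207), 79.7249755859375)
large_square_pot c 443.8 -132.7 size 69.7 76.1 ang 0.0
small_square_lid c 593.0 203.8 size 62.5 62.8 ang 20.5
bar ((586.088134765625, 194.51318359375), (49.970123291015625, 20.516803741455078), 19.745622634887695)
small_square_pot c 593.2 -285.0 size 53.5 53.8 ang 6.5
```

```bash
python3 - <<'E'
from h import *
plan(449.8,30.7,140,np.pi)
E
```

```text
pos [440.  -48.6 320.4] yaw -3.14 j6 -1.8 gap 1.001 t 3.02
twist 0.0020 = 1 x 0.0020; shift [-0.0098  0.0793  0.1804], n=2 -> [-0.0049  0.0396  0.0902]
```

Emit:
servo_tool([
  [-0.002,0.0159,0.0361,0],
  [-0.002,0.0159,0.0361,0],
  [-0.002,0.0159,0.0361,0],
  [-0.002,0.0159,0.0361,0],
  [-0.002,0.0159,0.0361,0],
  [0,0,0,0],
  [0,0,0,0],
])

```text
clock: 3.6
position: [448.0, 31.2, 137.9]
ee_rot: [-0.002, -0.002, 1.0, 0.0]
contact_force: [-0.6, -1.0, 0.6]
finger_gap: 1.0
grip_force: 0.0
```

```bash
cat >> h.py <<'E'
def refine(tag,name,xy,r,**k):
    c=eyes.get_calibration("wrist");im=eyes.camera("wrist");cv2.imwrite(f"pics/{tag}.png",im)
    z=(55 if "large" in name else 45) if "pot" in name else 13
    p=np.array(c["camera_matrix"])@(np.array(c["R"])@np.array([*xy,z])+np.array(c["t"]).ravel());p=p[:2]/p[2];print("px",p.round())
    return fit(im,c,name,p,r,**k)
E
python3 - <<'E'
from h import *
q,_=refine("h1","small_round_lid",(449.8,30.7),85)
plan(*q,23,np.pi)
E
```

```text
px [322. 228.]
small_round_lid c [450.5  27.3] dia 61.6 rms 0.13
pos [449.9  30.4 140.3] yaw -3.139 j6 -1.62 gap 0.998 t 3.65
twist 0.0024 = 1 x 0.0024; shift [-0.0007 -0.0031  0.1173], n=1 -> [-0.0007 -0.0031  0.1173]
```

View pics/h1.png

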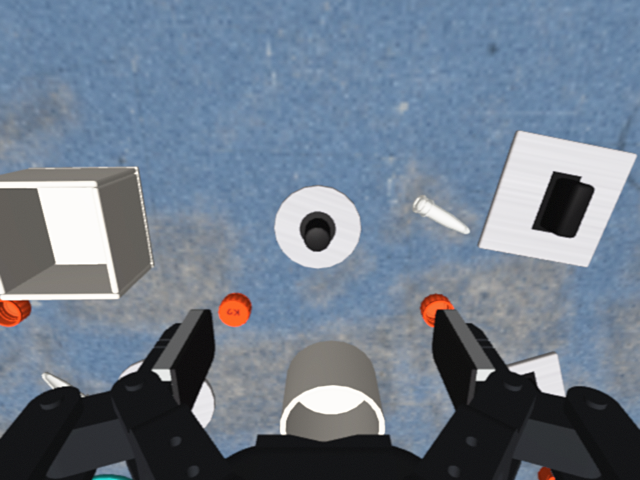

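The view is clear: the small round lid is at (318,227) between the fingers. Its y differs by 3 mm from the first look because the arm was still settling then. I'll go down and grip.

Emit:
servo_tool([
  [-0.0007,-0.0031,0.035,0],
  [0,0,0.035,0],
  [0,0,0.03,0],
  [0,0,0.0175,0],
  [0,0,0,0],
  [0,0,0,0],
])

```text
clock: 4.15
position: [452.1, 26.1, 24.1]
ee_rot: [0.001, 0.0, 1.0, -0.0]
contact_force: [0.7, 0.1, -0.0]
finger_gap: 1.005
grip_force: 0.0
```

Emit:
servo_tool([
  [0,0,0,0],
  [0,0,0,0],
  [0,0,0,0],
  [0,0,0,0],
  [0,0,0,0],
  [0,0,0,0],
  [0,0,0,0],
  [0,0,0,0],
], grip=1, newtons=60)

```text
clock: 4.82
position: [451.3, 26.6, 23.0]
ee_rot: [0.0, -0.0, 1.0, -0.0]
contact_force: [-0.7, 0.6, 6.2]
finger_gap: 0.186
grip_force: 58.4
```

Emit:
servo_tool([
  [0,0,-0.02,0],
  [0,0,-0.04,0],
  [0,0,-0.04,0],
  [0,0,-0.027,0],
  [0,-0.035,0,0],
  [0,-0.04,0,0],
  [0,-0.04,0,0],
  [0,-0.04,0,0],
  [0,-0.04,0,0],
  [0,-0.035,0,0],
  [0,0,0,0],
  [0,0,0,0],
  [0,0,0,0],
  [0,0,0,0],
])

```text
clock: 5.98
position: [450.7, -202.3, 149.0]
ee_rot: [-0.0, -0.0, 1.0, 0.0]
contact_force: [0.3, -0.0, -0.3]
finger_gap: 0.184
grip_force: 58.8
```

```bash
python3 - <<'E'
from h import *
q,_=refine("h2","small_round_pot",(451,-305),75)
q,_=refine("h2b","small_round_pot",q,75)
plan(*q,120,np.pi)
E
```

```text
px [166. 235.]
small_round_pot c [ 451.4 -305.8] dia 53.2 rms 0.12
px [165. 235.]
small_round_pot c [ 451.4 -305.8] dia 53.2 rms 0.11
pos [ 450.9 -202.1  149.2] yaw -3.14 j6 -2.1 gap 0.181 t 6.08
twist 0.0018 = 1 x 0.0018; shift [-0.0005 -0.1037  0.0291], n=3 -> [-0.0002 -0.0346  0.0097]
```

View pics/h2b.png

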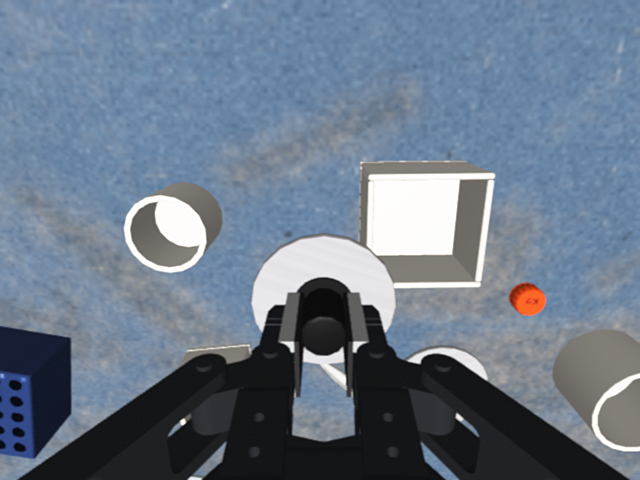

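The small round pot shows at (166,233), and the lid is held level at (323,295). I'll measure the held lid's offset from the TCP.

```bash
cat >> h.py <<'E'
def held(tag,ref,xy,zt=13):
    """outer rim of held plate: robust circle from upper contour; prints offset from TCP in world"""
    im=cv2.imread(f"pics/{tag}.png");c=eyes.get_calibration("wrist");s,_=pose();z=s["position"][2]-ref+13
    hsv=cv2.cvtColor(im,cv2.COLOR_BGR2HSV);m=((hsv[...,1]<45)&(hsv[...,2]>165)).astype(np.uint8);m[xy[3]:]=0;m[:xy[2]]=0;m[:,:xy[0]]=0;m[:,xy[1]:]=0
    n,l,st,_=cv2.connectedComponentsWithStats(m);k=1+np.argmax(st[1:,4]);pts=np.argwhere(l==k)[:,::-1].astype(np.float32)
    h=cv2.convexHull(pts)[:,0];h=h[h[:,1]<xy[3]-3]
    w=np.array([ray("wrist",p,z,c)[:2] for p in h])
    A=np.c_[2*w,np.ones(len(w))];q=np.linalg.lstsq(A,(w**2).sum(1),rcond=None)[0]
    print("held c-TCP",(q[:2]-s["position"][:2]).round(1),"dia",2*np.sqrt(q[2]+q[0]**2+q[1]**2).round(1))
E
python3 - <<'E'
from h import *
held("h2b",23.0,(245,402,225,315))
E
```

```text
held c-TCP [0.8 1.3] dia 64.6
```

Emit:
servo_tool([
  [-0.0005,-0.0337,0,0],
  [0,-0.035,0,0],
  [0,-0.035,0,0],
  [0,0,0.025,0],
  [0,0,0.025,0],
  [0,0,0.025,0],
  [0,0,0.01,0],
  [0,0,0,0],
  [0,0,0,0],
  [0,0,0,0],
])

```text
clock: 6.92
position: [452.3, -307.2, 65.7]
ee_rot: [0.001, -0.001, 1.0, -0.001]
contact_force: [0.5, -0.3, 0.2]
finger_gap: 0.184
grip_force: 61.4
```

Emit:
servo_tool([
  [0,0,0.002,0],
  [0,0,0.002,0],
  [0,0,0,0],
  [0,0,0,0],
  [0,0,0,0],
])

```text
clock: 7.33
position: [451.4, -307.1, 60.5]
ee_rot: [0.0, 0.0, 1.0, -0.0]
contact_force: [0.2, 0.2, 0.4]
finger_gap: 0.188
grip_force: 61.4
```

Emit:
servo_tool([
  [0,0,0.001,0],
  [0,0,0,0],
  [0,0,0,0],
])

```text
clock: 7.58
position: [451.6, -307.3, 60.1]
ee_rot: [0.0, 0.0, 1.0, -0.0]
contact_force: [-2.6, 0.7, 5.6]
finger_gap: 0.19
grip_force: 61.6
```

Emit:
servo_tool([
  [0,0,0,0],
  [0,0,0,0],
  [0,0,0,0],
  [0,0,0,0],
  [0,0,0,0],
  [0,0,-0.02,0],
  [0,0,-0.03,0],
  [0,0,-0.03,0],
  [-0.025,0.033,0,0],
  [-0.025,0.033,0,0],
  [-0.025,0.034,0,0],
  [-0.025,0.034,0,0],
  [-0.025,0.035,0,0],
  [-0.025,0.035,0,0],
  [0,0,0,0],
  [0,0,0,0],
  [0,0,0,0],
  [0,0,0,0],
], grip=-1)

```text
clock: 9.08
position: [598.5, -107.1, 139.0]
ee_rot: [-0.0, 0.0, 1.0, -0.0]
contact_force: [-0.3, -0.5, -0.3]
finger_gap: 0.999
grip_force: 0.0
```

```bash
python3 - <<'E'
from h import *
q,_=refine("h3","large_round_lid",(602,-101),110)
plan(*q,23,np.pi)
E
```

```text
px [331. 229.]
large_round_lid c [ 603.2 -101.6] dia 83.1 rms 0.17
pos [ 598.5 -107.3  139.2] yaw 3.14 j6 -1.83 gap 1.003 t 9.13
twist -0.0016 = 1 x -0.0016; shift [-0.0048  0.0057  0.1161], n=1 -> [-0.0048  0.0057  0.1161]
```

View pics/h3.png

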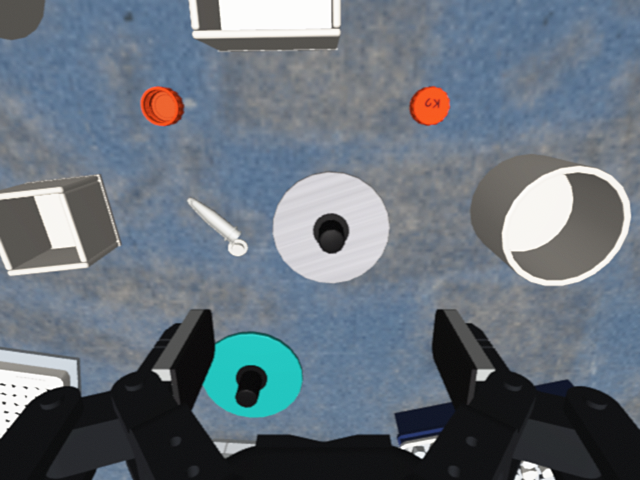

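The large round lid is at (331,228) between the fingers, with the turquoise one clear at (253,375) and its pot at (566,225). I'll grip it.

Emit:
servo_tool([
  [-0.0048,0.0057,0,0],
  [0,0,0.035,0],
  [0,0,0.035,0],
  [0,0,0.03,0],
  [0,0,0.016,0],
  [0,0,0,0],
  [0,0,0,0],
])

```text
clock: 9.72
position: [603.0, -100.7, 22.5]
ee_rot: [-0.001, 0.001, 1.0, 0.0]
contact_force: [0.3, -0.1, 1.7]
finger_gap: 1.001
grip_force: 0.0
```

Emit:
servo_tool([
  [0,0,0,0],
  [0,0,0,0],
  [0,0,0,0],
  [0,0,0,0],
  [0,0,0,0],
  [0,0,0,0],
  [0,0,0,0],
  [0,0,0,0],
], grip=1, newtons=80)

```text
clock: 10.38
position: [604.6, -100.5, 24.4]
ee_rot: [0.001, -0.0, 1.0, -0.0]
contact_force: [-1.1, 0.1, 5.6]
finger_gap: 0.178
grip_force: 78.0
```

Emit:
servo_tool([
  [0,0,-0.02,0],
  [0,0,-0.04,0],
  [0,0,-0.04,0],
  [0,0,-0.027,0],
  [0,0.02,0,0],
  [0,0.02,0,0],
  [0,0,0,0],
  [0,0,0,0],
  [0,0,0,0],
])

```text
clock: 11.13
position: [603.6, -60.6, 149.8]
ee_rot: [-0.0, -0.0, 1.0, -0.0]
contact_force: [-1.1, 0.0, -1.3]
finger_gap: 0.178
grip_force: 78.2
```

```bash
python3 - <<'E'
from h import *
q,_=refine("h4","large_round_pot",(587.5,38.4),100)
plan(*q,120,np.pi)
E
```

```text
px [482. 214.]
large_round_pot c [588.6  38.2] dia 75.3 rms 0.12
pos [603.6 -60.9 149.7] yaw 3.142 j6 -1.76 gap 0.177 t 11.18
twist -0.0000 = 1 x -0.0000; shift [0.015  0.0991 0.0297], n=3 -> [0.005  0.033  0.0099]
```

View pics/h4.png

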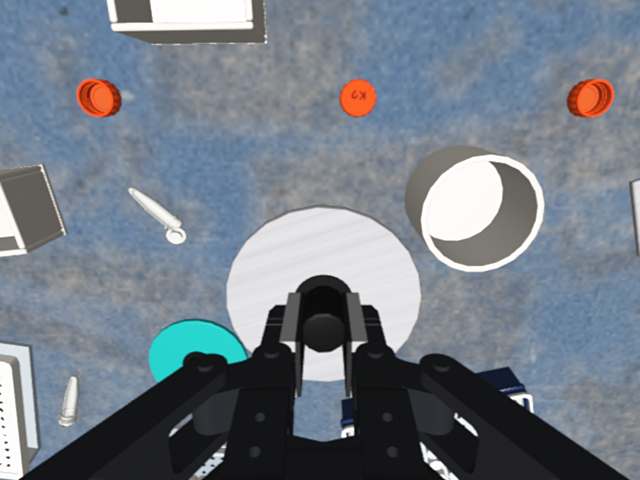

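The lid is held centred at (323,290), and the pot is at (483,212). I'll place it.

Emit:
servo_tool([
  [0.005,0.033,0,0],
  [0.005,0.033,0,0],
  [0.005,0.033,0,0],
  [0,0,0.025,0],
  [0,0,0.025,0],
  [0,0,0.02,0],
  [0,0,0.006,0],
  [0,0,0,0],
  [0,0,0,0],
  [0,0,0.001,0],
  [0,0,0,0],
])

```text
clock: 12.1
position: [589.2, 38.1, 73.6]
ee_rot: [0.0, 0.0, 1.0, -0.0]
contact_force: [0.2, -0.4, -1.1]
finger_gap: 0.172
grip_force: 78.5
```

Emit:
servo_tool([
  [0,0,0.001,0],
  [0,0,0.001,0],
  [0,0,0,0],
  [0,0,0,0],
  [0,0,0,0],
])

```text
clock: 12.52
position: [589.0, 38.6, 71.4]
ee_rot: [0.0, -0.0, 1.0, -0.0]
contact_force: [0.2, -0.7, -0.6]
finger_gap: 0.176
grip_force: 78.6
```

Emit:
servo_tool([
  [0,0,0.001,0],
  [0,0,0.0005,0],
  [0,0,0,0],
  [0,0,0,0],
])

```text
clock: 12.85
position: [589.2, 38.6, 71.4]
ee_rot: [0.0, -0.0, 1.0, -0.0]
contact_force: [-6.5, -0.5, 12.3]
finger_gap: 0.175
grip_force: 79.3
```

Emit:
servo_tool([
  [0,0,0,0],
  [0,0,0,0],
  [0,0,0,0],
  [0,0,0,0],
  [0,0,0,0],
  [0,0,-0.02,0],
  [0,0,-0.03,0],
  [0,0,-0.02,-0.119],
  [0,0,0,-0.119],
  [0,0,0,-0.119],
  [-0.012,0.03,0,0],
  [-0.012,0.03,0,0],
  [-0.012,0.03,0,0],
  [-0.012,0.03,0,0],
  [-0.012,0.03,0,0],
  [0,0,0,0],
  [0,0,0,0],
  [0,0,0,0],
  [0,0,0,0],
], grip=-1)

```text
clock: 14.43
position: [592.7, 199.0, 139.6]
ee_rot: [-0.0, -0.177, 0.984, -0.0]
contact_force: [0.5, -0.2, 0.2]
finger_gap: 1.0
grip_force: 0.0
```

```bash
python3 - <<'E'
from h import *
q,a=refine("h5","small_square_lid",(593,200.6),85)
plan(*q,23,np.deg2rad(a))
E
```

```text
px [326. 225.]
small_square_lid c 593.2 191.9 size 68.7 91.4 ang 19.5
pos [592.8 198.8 139.7] yaw -2.786 j6 -1.68 gap 1.0 t 14.48
twist 0.0159 = 1 x 0.0159; shift [ 0.0019 -0.0066  0.1167], n=1 -> [ 0.0019 -0.0066  0.1167]
```

View pics/h5.png

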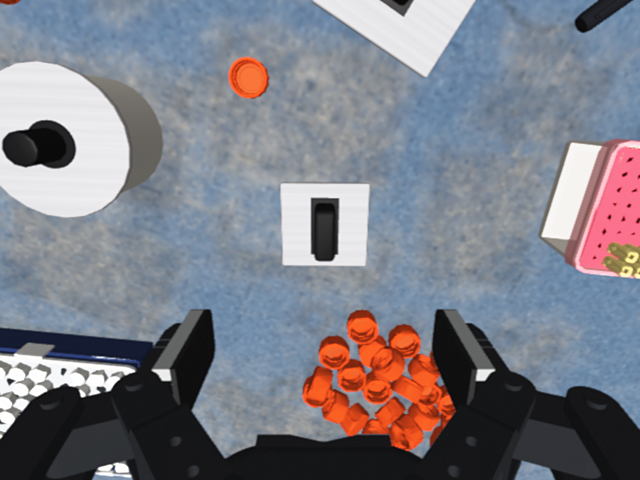

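The small square lid is at (325,225), square to the gripper, and the large round pot is properly lidded at left. The fit picked up pixels outside the lid, so I'll redo it.

```bash
python3 - <<'E'
from h import *
im=cv2.imread("pics/h5.png");c=eyes.get_calibration("wrist")
for v in(190,205,215): q,a=fit(im,c,"small_square_lid",(325,225),75,v)
plan(*q,23,np.deg2rad(a))
E
```

```text
small_square_lid c 594.1 199.8 size 61.3 61.9 ang 20.0
small_square_lid c 594.2 199.8 size 60.8 60.7 ang 19.9
small_square_lid c 594.2 199.8 size 60.7 60.5 ang 20.0
pos [592.8 198.8 139.7] yaw -2.786 j6 -1.68 gap 1.0 t 14.48
twist 0.0075 = 1 x 0.0075; shift [-0.0017  0.0005  0.1167], n=1 -> [-0.0017  0.0005  0.1167]
```

Emit:
servo_tool([
  [-0.0017,0.0005,0,0.0075],
  [0,0,0.035,0],
  [0,0,0.035,0],
  [0,0,0.03,0],
  [0,0,0.0165,0],
  [0,0,0,0],
  [0,0,0,0],
])

```text
clock: 15.07
position: [593.4, 200.2, 22.4]
ee_rot: [-0.001, -0.173, 0.985, -0.0]
contact_force: [-0.2, 0.9, 1.2]
finger_gap: 1.003
grip_force: 0.0
```

Emit:
servo_tool([
  [0,0,0,0],
  [0,0,0,0],
  [0,0,0,0],
  [0,0,0,0],
  [0,0,0,0],
  [0,0,0,0],
  [0,0,0,0],
  [0,0,0,0],
], grip=1, newtons=80)

```text
clock: 15.73
position: [594.8, 201.4, 24.2]
ee_rot: [0.001, -0.174, 0.985, 0.0]
contact_force: [0.3, -0.1, 4.6]
finger_gap: 0.145
grip_force: 79.9
```

Emit:
servo_tool([
  [0,0,-0.02,0],
  [0,0,-0.04,0],
  [0,0,-0.04,0],
  [0,0,-0.027,0],
  [0,0,0,0.0768],
  [0,0,0,0.0768],
  [0,0,0,0.0768],
  [0,0,0,0],
  [0,0,0,0],
])

```text
clock: 16.48
position: [593.8, 201.1, 149.8]
ee_rot: [-0.0, -0.061, 0.998, -0.0]
contact_force: [-0.2, 0.4, -0.8]
finger_gap: 0.143
grip_force: 79.1
```

```bash
python3 - <<'E'
from h import *
plan(593,-195,150,np.deg2rad(6.5))
E
```

```text
pos [593.8 201.1 149.8] yaw -3.02 j6 -1.45 gap 0.143 t 16.48
twist 0.0081 = 1 x 0.0081; shift [ 4.560e-02 -3.935e-01 -1.000e-04], n=10 -> [ 0.0046 -0.0393 -0.    ]
```

Emit:
servo_tool([
  [0.0046,-0.039,0,0.008],
  [0.0046,-0.0393,0,0],
  [0.0046,-0.0393,0,0],
  [0.0046,-0.0393,0,0],
  [0.0046,-0.0393,0,0],
  [0.0046,-0.0393,0,0],
  [0.0046,-0.0393,0,0],
  [0.0046,-0.0393,0,0],
  [0.0046,-0.0393,0,0],
  [0.0046,-0.0393,0,0],
  [0,0,0,0],
  [0,0,0,0],
  [0,0,0,0],
  [0,0,0,0],
  [0,0,0,0],
])

```text
clock: 17.73
position: [592.4, -192.6, 150.1]
ee_rot: [-0.0, -0.057, 0.998, 0.0]
contact_force: [0.0, 0.3, -0.5]
finger_gap: 0.143
grip_force: 79.1
```

```bash
python3 - <<'E'
from h import *
q,a=refine("h6","small_square_pot",(592.7,-288.2),75)
plan(*q,120,np.deg2rad(a))
E
```

```text
px [177. 218.]
small_square_pot c 592.0 -288.9 size 48.7 52.2 ang 6.4
pos [ 592.5 -192.7  150.2] yaw -3.028 j6 -2.08 gap 0.14 t 17.78
twist 0.0017 = 1 x 0.0017; shift [ 0.0112 -0.0956  0.0302], n=3 -> [ 0.0037 -0.0319  0.0101]
```

View pics/h6.png

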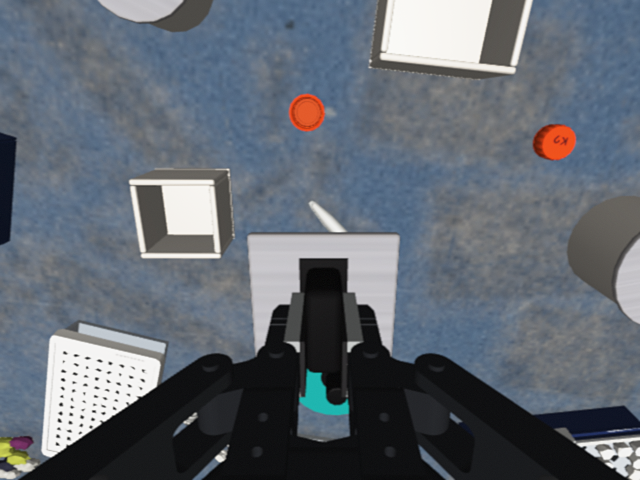

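The small square pot's rim runs from (130,180) to (230,258), and the held lid is aligned with it. The fit missed one dim rim edge, so I'll try other thresholds.

```bash
python3 - <<'E'
from h import *
im=cv2.imread("pics/h6.png");c=eyes.get_calibration("wrist")
for v in(150,170,185,200): q,a=fit(im,c,"small_square_pot",(180,214),75,v)
g=cv2.cvtColor(im,cv2.COLOR_BGR2GRAY)
print("row215 L",g[215,126:146],"R",g[215,206:236]);print("col180 T",g[164:190,180],"B",g[245:262,180])
E
```

```text
small_square_pot c 594.0 -289.1 size 53.7 54.1 ang 6.4
small_square_pot c 593.6 -289.1 size 53.0 53.8 ang 6.4
small_square_pot c 593.9 -289.1 size 52.4 53.5 ang 6.4
small_square_pot c 592.1 -289.1 size 48.7 52.9 ang 6.4
row215 L [116 117 118 120 117 115 113 123 179 234 244 245 239 200 130  79  72  75
  76  74] R [244 244 244 244 243 237 232 239 243 239 199 124  75  70  75  76  76  74
  75  74  76  75  74  72  86 129 140 112 112 117]
col180 T [119 121 120 115 113 132 108  97  99 100 102 100 100  99 103 156 232 244
 245 236 218 215 242 245 244 244] B [100 101 100 102 102 101  96 113 184 237 247 244 230 154 112 113 113]
```

Emit:
servo_tool([
  [0.0032,-0.032,0,0.0017],
  [0.0031,-0.032,0,0],
  [0.0031,-0.032,0,0],
  [0,0,0.025,0],
  [0,0,0.025,0],
  [0,0,0.025,0],
  [0,0,0.01,0],
  [0,0,0,0],
  [0,0,0,0],
  [0,0,0.001,0],
  [0,0,0.001,0],
  [0,0,0,0],
  [0,0,0,0],
])

```text
clock: 18.87
position: [594.0, -290.9, 64.3]
ee_rot: [0.001, -0.055, 0.999, -0.0]
contact_force: [0.7, -0.1, -0.7]
finger_gap: 0.145
grip_force: 81.2
```

Emit:
servo_tool([
  [0,0,0.001,0],
  [0,0,0.001,0],
  [0,0,0,0],
  [0,0,0,0],
  [0,0,0,0],
])

```text
clock: 19.28
position: [593.4, -290.6, 61.2]
ee_rot: [-0.0, -0.055, 0.999, 0.0]
contact_force: [0.5, -0.2, 0.4]
finger_gap: 0.144
grip_force: 81.2
```

Emit:
servo_tool([
  [0,0,0.001,0],
  [0,0,0.0005,0],
  [0,0,0,0],
  [0,0,0,0],
])

```text
clock: 19.62
position: [593.7, -290.8, 60.4]
ee_rot: [0.0, -0.055, 0.999, -0.0]
contact_force: [-1.2, 1.4, 5.1]
finger_gap: 0.142
grip_force: 82.1
```

Emit:
servo_tool([
  [0,0,0,0],
  [0,0,0,0],
  [0,0,0,0],
  [0,0,0,0],
  [0,0,0,0],
  [0,0,-0.02,0],
  [0,0,-0.03,0],
  [0,0,-0.03,0.0977],
  [0,0,0,0.0977],
  [0,0,0,0.0977],
], grip=-1)

```text
clock: 20.45
position: [595.3, -291.8, 143.5]
ee_rot: [0.003, 0.094, 0.996, -0.001]
contact_force: [0.0, 0.2, -0.7]
finger_gap: 0.999
grip_force: 0.0
```

Emit:
servo_tool([
  [0.0191,0.0343,0,0],
  [0.0191,0.0343,0,0],
  [0.0191,0.0343,0,0],
  [0.0191,0.0343,0,0],
  [0.0191,0.0343,0,0],
  [0.0191,0.0343,0,0],
  [0.0191,0.0343,0,0],
  [0.0191,0.0343,0,0],
  [0.0191,0.0343,0,0],
  [0.0191,0.0343,0,0],
  [0.0191,0.0343,0,0],
  [0.0191,0.0343,0,0],
  [0.0191,0.0343,0,0],
  [0,0,0,0],
  [0,0,0,0],
  [0,0,0,0],
  [0,0,0,0],
  [0,0,0,0],
])

```text
clock: 21.95
position: [431.3, 191.9, 139.7]
ee_rot: [-0.0, 0.093, 0.996, -0.0]
contact_force: [-0.2, -0.0, -0.3]
finger_gap: 1.0
grip_force: 0.0
```

```bash
python3 - <<'E'
from h import *
q,a=refine("h7","large_square_lid",(430,192.5),105,vmin=190)
im=cv2.imread("pics/h7.png");c=eyes.get_calibration("wrist")
q,a=fit(im,c,"large_square_lid",(323,230),105,175)
plan(*q,23,np.deg2rad(a-90))
E
```

```text
px [323. 222.]
large_square_lid c 431.1 192.3 size 83.8 82.7 ang 79.3
large_square_lid c 430.9 192.4 size 83.9 83.4 ang 79.5
pos [431.3 191.9 139.8] yaw 2.956 j6 -1.07 gap 1.001 t 22.0
twist -0.0027 = 1 x -0.0027; shift [0.0005 0.0004 0.1168], n=1 -> [0.0005 0.0004 0.1168]
```

View pics/h7.png

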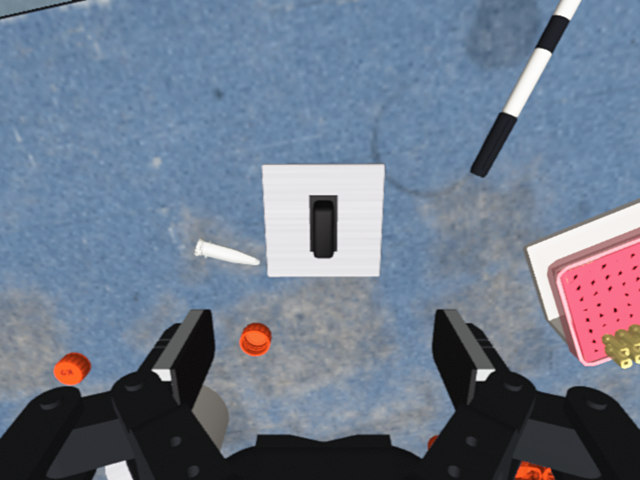

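The large square lid is at (323,222), aligned with the gripper. The white tube at (225,252) is low enough to clear. I'll grip it.

Emit:
servo_tool([
  [0.0005,0.0004,0.035,0],
  [0,0,0.035,0],
  [0,0,0.03,0],
  [0,0,0.0168,0],
  [0,0,0,0],
  [0,0,0,0],
], grip=-0.2)

```text
clock: 22.5
position: [430.1, 192.5, 22.2]
ee_rot: [-0.001, 0.093, 0.996, -0.0]
contact_force: [-0.8, 0.5, -0.0]
finger_gap: 0.601
grip_force: 0.0
```

Emit:
servo_tool([
  [0,0,0,0],
  [0,0,0,0],
  [0,0,0,0],
  [0,0,0,0],
  [0,0,0,0],
  [0,0,0,0],
  [0,0,0,0],
  [0,0,0,0],
], grip=1, newtons=80)

```text
clock: 23.17
position: [431.3, 193.7, 24.2]
ee_rot: [0.001, 0.092, 0.996, 0.0]
contact_force: [0.5, -1.5, 6.8]
finger_gap: 0.147
grip_force: 79.9
```

Emit:
servo_tool([
  [0,0,-0.02,0],
  [0,0,-0.04,0],
  [0,0,-0.04,0],
  [0,0,-0.027,0],
  [0,0,0,-0.09],
  [0,0,0,-0.09],
  [0,0,0,0],
  [0,0,0,0],
])

```text
clock: 23.83
position: [430.1, 193.5, 149.8]
ee_rot: [-0.0, 0.003, 1.0, -0.0]
contact_force: [-0.1, -1.2, -1.3]
finger_gap: 0.142
grip_force: 78.8
```

```bash
python3 - <<'E'
from h import *
plan(443.5,-15,150,np.deg2rad(0))
E
```

```text
pos [430.1 193.5 149.8] yaw 3.135 j6 -1.25 gap 0.142 t 23.83
twist -0.0063 = 1 x -0.0063; shift [-1.340e-02 -2.085e-01 -2.000e-04], n=6 -> [-0.0022 -0.0348 -0.    ]
```

Emit:
servo_tool([
  [-0.0022,-0.0348,0,-0.006],
  [-0.0022,-0.0348,0,0],
  [-0.0022,-0.0348,0,0],
  [-0.0022,-0.0348,0,0],
  [-0.0022,-0.0348,0,0],
  [-0.0022,-0.0348,0,0],
  [0,0,0,0],
  [0,0,0,0],
  [0,0,0,0],
  [0,0,0,0],
  [0,0,0,0],
])

```text
clock: 24.75
position: [443.7, -14.0, 149.7]
ee_rot: [-0.0, -0.002, 1.0, 0.0]
contact_force: [0.3, -0.1, -1.6]
finger_gap: 0.143
grip_force: 79.0
```

```bash
python3 - <<'E'
from h import *
q,a=refine("h8","large_square_pot",(443.5,-136),100,vmin=150)
im=cv2.imread("pics/h8.png");c=eyes.get_calibration("wrist")
px=np.array(c["camera_matrix"])@(np.array(c["R"])@np.array([443.5,-136,55])+np.array(c["t"]).ravel());px=px[:2]/px[2]
for v in(130,170,190): fit(im,c,"large_square_pot",px,100,v)
plan(*q,120,np.deg2rad(a))
E
```

```text
px [130. 238.]
large_square_pot c 448.6 -136.2 size 80.4 76.4 ang 0.6
large_square_pot c 453.1 -123.6 size 101.5 102.1 ang 0.4
large_square_pot c 448.8 -136.5 size 80.2 76.3 ang 0.8
large_square_pot c 446.8 -136.5 size 75.8 76.0 ang 0.9
pos [443.7 -14.  149.8] yaw -3.138 j6 -1.72 gap 0.146 t 24.8
twist -0.0072 = 1 x -0.0072; shift [-0.0035 -0.1222  0.0298], n=4 -> [-0.0009 -0.0306  0.0074]
```

View pics/h8.png

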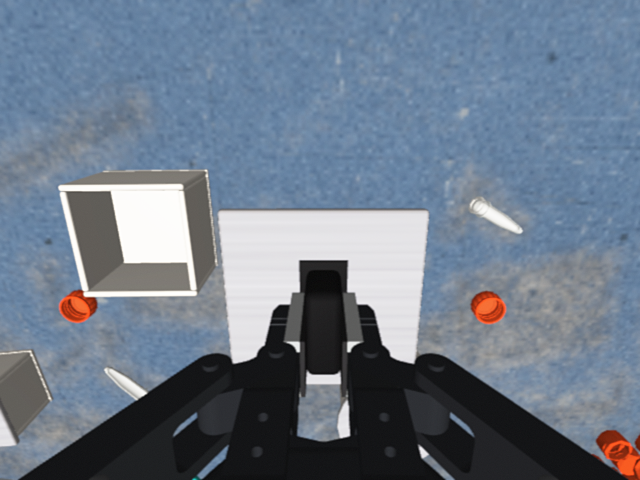

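The pot rim's corners are at (60,185), (190,184), (194,292) and (83,293), and the held lid is square to it. The fit with a 76 mm size is the right one: centre (446.8, -136.5), angle 0.9°.

Emit:
servo_tool([
  [-0.0003,-0.0306,0,-0.0125],
  [-0.0003,-0.0306,0,0],
  [-0.0003,-0.0306,0,0],
  [-0.0003,-0.0307,0,0],
  [0,0,0.025,0],
  [0,0,0.025,0],
  [0,0,0.02,0],
  [0,0,0.006,0],
  [0,0,0,0],
  [0,0,0,0],
  [0,0,0.001,0],
  [0,0,0.001,0],
  [0,0,0,0],
  [0,0,0,0],
])

```text
clock: 25.97
position: [446.7, -137.6, 72.2]
ee_rot: [0.0, -0.008, 1.0, -0.0]
contact_force: [0.1, 0.1, -1.7]
finger_gap: 0.142
grip_force: 79.0
```

Emit:
servo_tool([
  [0,0,0.001,0],
  [0,0,0,0],
  [0,0,0,0],
  [0,0,0,0],
])

```text
clock: 26.3
position: [446.7, -137.8, 71.2]
ee_rot: [0.0, -0.007, 1.0, -0.0]
contact_force: [0.7, 0.2, -0.4]
finger_gap: 0.143
grip_force: 79.2
```

Emit:
servo_tool([
  [0,0,0.001,0],
  [0,0,0.0003,0],
  [0,0,0,0],
  [0,0,0,0],
])

```text
clock: 26.63
position: [446.8, -137.8, 71.1]
ee_rot: [0.0, -0.007, 1.0, -0.0]
contact_force: [-5.6, 3.0, 14.3]
finger_gap: 0.145
grip_force: 81.4
```

Seated. I'll release, rise and look.

Emit:
servo_tool([
  [0,0,0,0],
  [0,0,0,0],
  [0,0,0,0],
  [0,0,0,0],
  [0,0,0,0],
  [0,0,-0.02,0],
  [0,0,-0.04,0],
  [0,0,-0.04,0],
  [0,0,-0.04,0],
  [0,0,-0.04,0],
  [0,0,0,0],
  [0,0,0,0],
  [0,0,0,0],
  [0,0,0,0],
  [0,0,0,0],
], grip=-1)

```text
clock: 27.88
position: [445.5, -137.3, 247.6]
ee_rot: [-0.002, -0.007, 1.0, 0.001]
contact_force: [-0.2, 0.5, 0.6]
finger_gap: 0.999
grip_force: 0.0
```

```bash
python3 - <<'E'
from h import *
print(pose()[0]["position"])
im,c=look("end",["small_round_lid_center"])
K=np.array(c["camera_matrix"]);Rr=np.array(c["R"]);t=np.array(c["t"]).ravel()
import h
for n,xy,ez in(("large_round",(588.6,38.2),60),("small_round",(451.4,-305.8),50),("large_square",(446.8,-136.5),60),("small_square",(593.8,-289.1),50)):
    p=K@(Rr@np.array([*xy,ez])+t);p=(p/p[2])[:2]
    # plane of plate top: z=rim+5; reuse fit with 'pot' plane 55/45 -> scale by passing shifted camera
    c2=dict(c);c2["t"]=t+Rr@np.array([0,0,5.]);
    fit(im,c2,n+"_pot",p,75 if "large" in n else 55,180)
E
```

```text
[ 445.53708903 -137.28164526  247.5619336 ]
small_round_lid_center [([128.0, 204.0], 0.63, [459.4, -325.9])]
large_round_pot c [586.2  40. ] dia 79.9 rms 1.95
small_round_pot c [ 450.3 -307.4] dia 61.1 rms 0.12
large_square_pot c 446.7 -137.7 size 82.6 84.0 ang 0.7
small_square_pot c 587.2 -294.4 size 50.1 56.9 ang 6.0
```

View pics/end.png

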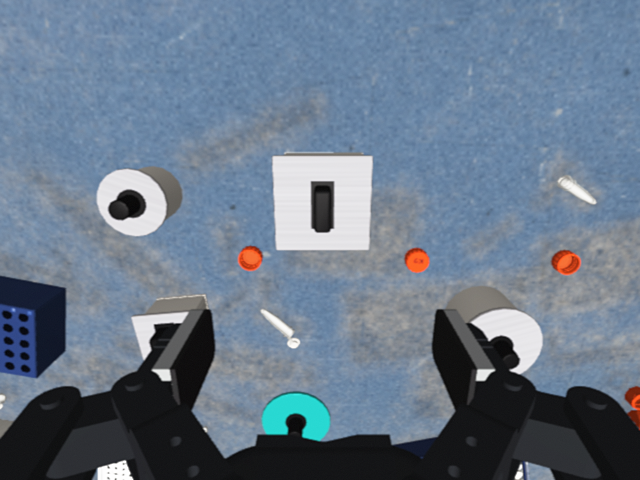

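Small round (132,203) and large square (322,203) sit flat and centred on their plates, as the fitted sizes confirm. The other two are partly behind the fingers, so I'll back off for one last look.

Emit:
servo_tool([
  [0.015,0,-0.025,0],
  [0.02,0,-0.03,0],
  [0.02,0,-0.03,0],
  [0.02,0,-0.03,0],
  [0,0,0,0],
  [0,0,0,0],
  [0,0,0,0],
  [0,0,0,0],
  [0,0,0,0],
  [0,0,0,0],
])

```text
clock: 28.82
position: [371.4, -138.6, 363.3]
ee_rot: [-0.001, -0.008, 1.0, 0.001]
contact_force: [-0.7, -0.8, -0.2]
finger_gap: 0.997
grip_force: 0.0
```

```bash
python3 - <<'E'
from h import *
c=eyes.get_calibration("wrist");im=eyes.camera("wrist")
K=np.array(c["camera_matrix"]);Rr=np.array(c["R"]);t=np.array(c["t"]).ravel()
for n,xy,ez in(("large_round",(588.6,38.2),60),("small_round",(451.4,-305.8),50),("large_square",(446.8,-136.5),60),("small_square",(593.8,-289.1),50)):
    p=K@(Rr@np.array([*xy,ez])+t);p=(p/p[2])[:2]
    c2=dict(c);c2["t"]=t+Rr@np.array([0,0,5.])
    fit(im,c2,n+"_pot",p,50 if "large" in n else 38,190)
cv2.imwrite("pics/end2.png",cv2.resize(im[120:400,60:500],None,fx=1.8,fy=1.8,interpolation=cv2.INTER_CUBIC))
E
```

```text
large_round_pot c [589.1  35.8] dia 77.5 rms 0.32
small_round_pot c [ 450.5 -307.5] dia 61.0 rms 0.22
large_square_pot c 447.0 -137.8 size 82.3 84.1 ang 0.7
small_square_pot c 591.3 -270.3 size 25.1 63.6 ang 88.7
```

View pics/end2.png

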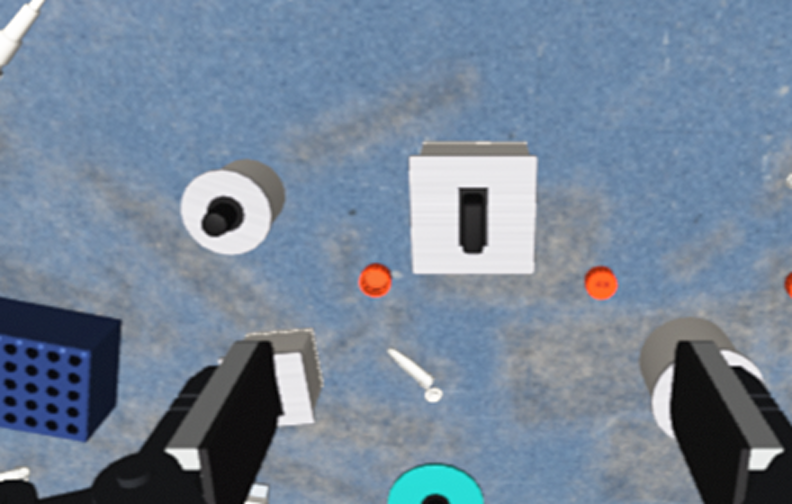

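The fingers still hide two of them, so I'll shift sideways.

Emit:
servo_tool([
  [0,-0.03,0,0],
  [0,-0.04,0,0],
  [0,-0.04,0,0],
  [0,-0.02,0,0],
  [0,0,0,0],
  [0,0,0,0],
  [0,0,0,0],
  [0,0,0,0],
  [0,0,0,0],
  [0,0,0,0],
])

```text
clock: 29.7
position: [373.7, -268.0, 365.0]
ee_rot: [0.0, -0.008, 1.0, -0.0]
contact_force: [-0.7, 1.7, -0.3]
finger_gap: 1.0
grip_force: 0.0
```

```bash
python3 - <<'E'
from h import *
c=eyes.get_calibration("wrist");im=eyes.camera("wrist")
K=np.array(c["camera_matrix"]);Rr=np.array(c["R"]);t=np.array(c["t"]).ravel()
for n,xy,ez in(("large_round",(588.6,38.2),60),("small_round",(451.4,-305.8),50),("large_square",(446.8,-136.5),60),("small_square",(593.8,-289.1),50)):
    p=K@(Rr@np.array([*xy,ez])+t);p=(p/p[2])[:2];print(p.round())
    c2=dict(c);c2["t"]=t+Rr@np.array([0,0,5.])
    fit(im,c2,n+"_pot",p,50 if "large" in n else 38,190)
cv2.imwrite("pics/end3.png",im)
E
```

```text
[550. 340.]
large_round_pot c [588.7  38.9] dia 83.2 rms 0.15
[292. 237.]
small_round_pot c [ 450.8 -307.4] dia 61.4 rms 0.17
[430. 238.]
large_square_pot c 447.7 -137.5 size 82.6 83.4 ang 0.8
[305. 336.]
small_square_pot c 592.9 -291.2 size 61.6 62.4 ang 6.0
```

View pics/end3.png

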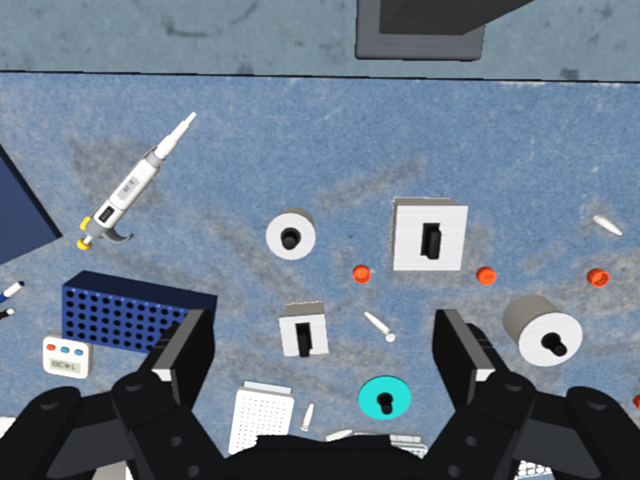

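All four lids measure their full plate size at seated height: (291,236), (430,236), (303,334) and (548,337). Each is within about 2 mm of its pot's centre and the square ones within 0.5° of their pots. I'll hand in.

```bash
python3 -c "
from plant import close_job
print(close_job())"
```

```text
the job is handed in; nothing more can be done
None
```

All four lids are seated on their matching pots, the square ones lined up with their pots to about half a degree; the gripper is open and clear, and I handed the job in at about 30 s of the 136 s allowed.

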